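# Turn the row of toy cars round for the counter display

### The arm

A 6-joint arm with a two-finger parallel gripper is mounted at the origin on the work surface. World frame = base frame: x ahead of the robot, y to its left, z up, the work surface at z = 0. Lengths are in mm, angles in rad, forces in N, time in s.
With the tool pointing down it reaches from about 350 to 975 mm from the base axis. Payload 7.1 kg.
Tool frame: the origin (TCP) lies at the very end of the fingers, on their centre line; the grasp point (between the pads) lies ctrl.hold_point_z behind it (ctrl.hold_point_z is the distance from the TCP to the grasp point, in mm); z points along the fingers, y is the line along which they close (so a half turn about z gives the same grasp; the last joint's range is limited). The gripper opens to 88 mm and grips with 3 to 60 N. Pads are 20 mm wide; open, the fingers measure 115 mm over their backs; the gripper's body (75 mm by 178 mm) begins 61 mm behind the grasp point.
Start: joints at [1.223, 0.423, 1.63, -0, 1.089, -0.019], TCP at [201.785, 591.513, 222.675] pointing down, gripper open.
Joint ranges: [-3, 3], [-0.9, 2.11], [0.09, 2.58], [-1.31, 4.45], [0.11, 2.69], [-2.54, 2.54]. Speed limits (rad/s): [2.39, 2.39, 3.01, 3.14, 3.14, 3.14].

### API

Orientations are given as a rotation vector (axis times angle).
In Python, from workcell import ctrl gives the robot as it stands. The module is installed in compiled form; this text tells all that it offers.
- The arm moves only by the shell command python3 -m creep 'ROWS'. ROWS is JSON, a list of rows, each an object with "translation": the shift along the tool's x, y, z in mm, a list of three; "angular": the turn, a rotation vector about the tool's x, y, z in rad, a list of three; "jaw": the opening, from 0 (shut) to 1 (fully open). A call has exactly 8 rows; each row is the pose to reach, as a shift and turn from the pose commanded when the call began, along the tool's axes at that moment; what a row does not reach only later rows make up. A row lasts 1/8 s, in which the tool goes at most 62.5 mm and 10.7 degrees, less where a joint would pass 70% of its speed; a pose out of reach is approached as far as the arm can. A call with a gripper value outside its range is refused whole. The fingers move at their own pace and stop on an object; the grip force is fixed at half the most. Time passes only in rows, so rows that repeat a pose let the fingers close, or fill a call up. It gives the time, the measured TCP pose, the force, the opening and the grip force at its end, in the units of the state.
- ctrl.get_obs(): the state, without advancing time (a new reading comes with each control period).
- ctrl.get_image(name): name is "scene" or "top"; returns the picture (400x640x3 uint8, red, green, blue); there is no depth.
- ctrl.camera_info(name): a dict with "camera_matrix" (3x3 intrinsics, pixels), "world_from_camera" (4x4, takes a point from camera to world coordinates). Camera axes: x right, y up, looking along -z (the intrinsics and any distortion apply to the point x, -y, -z); pixel columns grow to the right and rows downward; lengths in mm; the calibration is good to about 2 mm. A picture is of the moment at which its call begins. camera_info takes no time and is no camera call.
- ctrl.close_job(): hands the job in; it is judged then, once.
Trained networks look in the newest picture that a camera, given by its name, has taken for a name from the list of things; names that differ only in an ending like _2 or _b are one class to them, and where a whole thing is asked for, a point or a joint stands for the part that bears it (a point fixed in the world has none). Each returns a list of dicts, best first, with "score" (0 to 1); they miss things now and then, are a little off and sometimes report something else, mostly with a low value. They report only what shows in the picture. A call takes as long as a camera call.
- ctrl.look_for(camera, label): "rect" ([left, top, right, bottom] in pixels, round what is visible of it).
The state is a dict: "t": time; "qpos": joint angles; "qvel": joint speeds; "joint_torque": joint torques, N m; "ee_pos": TCP position; "orientation": TCP orientation; "ft_force": force on the tool from outside, world axes, zero at the start; "moment": the same for the moment, N m; "width": finger opening in mm; "grasp_force": force on a finger pad.
Only numpy, scipy, OpenCV 4.12 (cv2) and the standard library are available. Lean on these libraries where they do the work, as an engineer would, in place of code of your own. Each camera call takes 0.05 s, during which the arm holds its last target. There are 200 camera calls.

### The job

Move the four toy cars from their coloured cradles on the pale stock rack into the dark display rack in reverse order, so that customers on the other side of the counter see the row as the shopkeeper does now: as the robot sees it, the car that stands farthest left in the stock rack goes into the rightmost display bay, the next one beside it, and so on to the last, which goes into the leftmost bay. One car to a bay, standing on its wheels in the middle of the bay and lengthwise in it (nose either way); set each down gently, without dropping it, let go of it, and leave the jar, the castle and the elephant where they are.

Things in the scene. Friction and masses are not known exactly. Their poses are not given: they have to be found in the camera images.
- car_red: Loose red toy car (white roof, steel rails), 0.09 kg, does not roll; sizes in mm. Low body 62 long (x), 32 wide (y), 18 high; in its middle a cab 28 long (x), 26 wide (y), rising from 18 to 54 above the origin, to be pinched fore and aft (closing along x) above bonnet and boot. Origin: centre of the underside; x along the car, z up. Starts in the cradle of its own colour.
- cradle_red: Fixed red tray, 88 (x) by 52 (y) mm, floor 4 thick, rim 10 high, in which the red car starts, lengthwise along x. Origin: centre of its underside, 12 above the counter. It is one of four side by side, 58 centre to centre, in varying order along the stock rack, with the rack's axes, and stays there.
- car_blue: Loose blue toy car (grey roof), 0.09 kg, does not roll; sizes in mm. Low body 62 long (x), 32 wide (y), 18 high; in its middle a cab 28 long (x), 26 wide (y), rising from 18 to 54 above the origin, to be pinched fore and aft (closing along x) above bonnet and boot. Origin: centre of the underside; x along the car, z up. Starts in the cradle of its own colour.
- cradle_blue: Fixed blue tray, 88 (x) by 52 (y) mm, floor 4 thick, rim 10 high, in which the blue car starts, lengthwise along x. Origin: centre of its underside, 12 above the counter. It is one of four side by side, 58 centre to centre, in varying order along the stock rack, with the rack's axes, and stays there.
- car_yellow: Loose yellow toy car (black roof), 0.09 kg, does not roll; sizes in mm. Low body 62 long (x), 32 wide (y), 18 high; in its middle a cab 28 long (x), 26 wide (y), rising from 18 to 54 above the origin, to be pinched fore and aft (closing along x) above bonnet and boot. Origin: centre of the underside; x along the car, z up. Starts in the cradle of its own colour.
- cradle_yellow: Fixed yellow tray, 88 (x) by 52 (y) mm, floor 4 thick, rim 10 high, in which the yellow car starts, lengthwise along x. Origin: centre of its underside, 12 above the counter. It is one of four side by side, 58 centre to centre, in varying order along the stock rack, with the rack's axes, and stays there.
- car_green: Loose green toy car (pale wooden roof), 0.09 kg, does not roll; sizes in mm. Low body 62 long (x), 32 wide (y), 18 high; in its middle a cab 28 long (x), 26 wide (y), rising from 18 to 54 above the origin, to be pinched fore and aft (closing along x) above bonnet and boot. Origin: centre of the underside; x along the car, z up. Starts in the cradle of its own colour.
- cradle_green: Fixed green tray, 88 (x) by 52 (y) mm, floor 4 thick, rim 10 high, in which the green car starts, lengthwise along x. Origin: centre of its underside, 12 above the counter. It is one of four side by side, 58 centre to centre, in varying order along the stock rack, with the rack's axes, and stays there.
- stock: Fixed pale wooden stock rack: board 100 (x) by 250 (y) mm, 12 thick, end boards 6 thick and 22 high; carries the four cradles in a row at x = 0, y = +87, +29, -29, -87 (left to right for the robot). Origin: centre of its underside, on the counter; z up.
- display: Fixed dark wooden rack, 106 (x) by 256 (y) mm, four bays side by side. Origin: centre of its underside, on the counter; z up. Bay centres at x = 0, y = +87, +29, -29, -87 (left to right for the robot). Each bay is 84 long (x), 50 wide (y), its floor 30 above the origin; dividers 8 thick and end rims 6 thick stand 8 above the floor.
- gum_jar: Bystander, loose: glass jar of coloured gum balls with a red lid, 68 across, 103 high; origin at the centre of its underside. Leave it alone.
- toy_castle: Bystander, loose: small terracotta toy castle, 60 by 60, with a blue-roofed tower, 115 high; origin at the centre of its underside. Leave it alone.
- toy_elephant: Bystander, loose: small grey toy elephant with a red saddle, about 90 long (x), 38 wide, 65 high; origin under its belly, at the level of its feet. Leave it alone.

How it is judged:
By the outcome, as a careful person would: the job done as asked, in the order asked, and still so for the second after the job is handed in, with the robot touching nothing.
It also fails if it takes over 106 s, if anything falls off the work surface, if the arm or the gripper's body presses on something with over 40 N, if the wrist force passes 120 N, or if a joint passes its speed limit or range.

## Working session

There is one attempt and no reset: what is moved stays moved. The work goes in short steps, Python scripts to look and compute and a shell command to move; the robot and the scene stay as the last step left them, time stands still between calls to the robot, and variables do not carry over. Pictures are saved under pics/ and viewed, at most 14 in all, crops included, and the job is handed in when it is done.

```bash
mkdir -p pics; python3 - <<'E'
from workcell import ctrl
import cv2,numpy as np
np.set_printoptions(suppress=True,precision=3)
o=ctrl.get_obs();print(o['t'],o['ee_pos'],o['orientation'],o['width'],ctrl.hold_point_z)
for c in('scene','top'):
    im=ctrl.get_image(c);cv2.imwrite(f'pics/{c}0.png',im[:,:,::-1])
    i=ctrl.camera_info(c);print(c,i)
    for l in['stock','display','car_red','car_blue','car_yellow','car_green','cradle_red','cradle_blue','cradle_yellow','cradle_green','gum_jar','toy_castle','toy_elephant']:
        print(l,[(np.round(d['rect']),round(d['score'],2)) for d in ctrl.look_for(c,l)[:2]])
E
```

```text
0.0 [201.612 590.982 221.881] [-0.514 -3.099  0.002] 88.08552380929044 18.700000000000003
scene {'camera_matrix': array([[491.59 ,   0.   , 312.681],
       [  0.   , 491.59 , 206.412],
       [  0.   ,   0.   ,   1.   ]]), 'world_from_camera': array([[   0.697,   -0.551,    0.459, 1283.727],
       [   0.717,    0.544,   -0.435, -612.281],
       [  -0.01 ,    0.633,    0.774, 1176.172],
       [   0.   ,    0.   ,    0.   ,    1.   ]])}
stock [(array([282., 150., 366., 199.]), 0.74), (array([296., 166., 314., 191.]), 0.42)]
display [(array([192., 196., 270., 274.]), 0.59)]
car_red [(array([322., 149., 343., 172.]), 0.7)]
car_blue [(array([311., 159., 327., 185.]), 0.83), (array([293., 166., 314., 189.]), 0.54)]
car_yellow [(array([296., 164., 315., 187.]), 0.75)]
car_green [(array([341., 145., 358., 163.]), 0.55)]
cradle_red [(array([319., 157., 346., 178.]), 0.69)]
cradle_blue [(array([310., 162., 333., 188.]), 0.71)]
cradle_yellow [(array([379., 115., 403., 148.]), 0.73), (array([292., 176., 320., 193.]), 0.71)]
cradle_green [(array([339., 156., 361., 170.]), 0.55), (array([311.,
[... 719 characters left out ...]
.77)]
car_blue [(array([265., 228., 280., 251.]), 0.83)]
car_yellow [(array([285., 232., 299., 257.]), 0.75)]
car_green [(array([219., 220., 237., 246.]), 0.63)]
cradle_red [(array([240., 220., 263., 256.]), 0.7), (array([486., 237., 505., 270.]), 0.38)]
cradle_blue [(array([259., 229., 282., 260.]), 0.53), (array([212., 215., 313., 265.]), 0.48)]
cradle_yellow [(array([283., 230., 306., 259.]), 0.84)]
cradle_green [(array([219., 218., 244., 253.]), 0.58), (array([489., 237., 506., 269.]), 0.41)]
gum_jar [(array([293., 121., 318., 150.]), 0.73)]
toy_castle [(array([144., 213., 179., 239.]), 0.77)]
toy_elephant [(array([221., 218., 241., 253.]), 0.71), (array([490., 236., 506., 269.]), 0.61)]
```

```bash
python3 - <<'E'
import cv2
t=cv2.imread('pics/top0.png')[200:285,200:460]
s=cv2.imread('pics/scene0.png')
a=cv2.resize(t,None,fx=3,fy=3,interpolation=cv2.INTER_CUBIC)
b=cv2.resize(s[130:290,150:400],None,fx=3,fy=3,interpolation=cv2.INTER_CUBIC)
cv2.imwrite('pics/a1.png',a);cv2.imwrite('pics/b1.png',b)
E
```

```text
(no output)
```

View pics/a1.png

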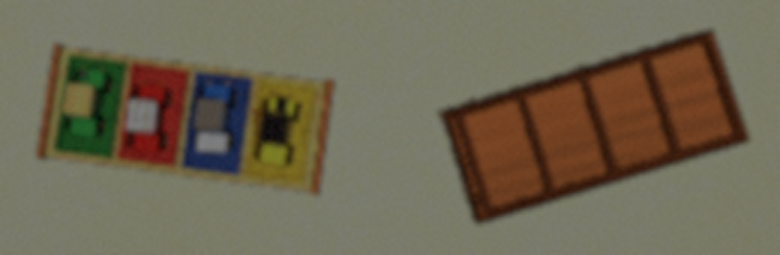

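View pics/b1.png

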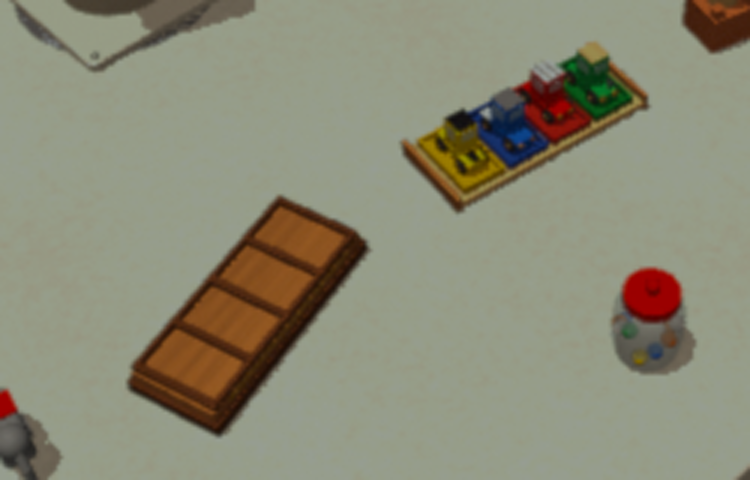

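View pics/top0.png

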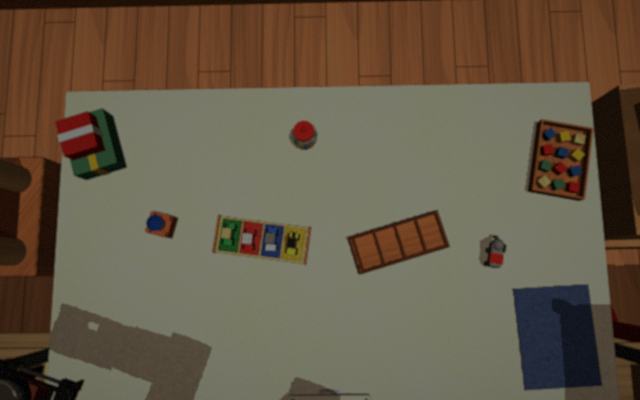

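```bash
cat > vis.py <<'E'
import cv2,numpy as np
from scipy.optimize import minimize
from workcell import ctrl
np.set_printoptions(suppress=True,precision=2)
CI={c:ctrl.camera_info(c) for c in('top','scene')}
def proj(c,P):
    T=np.linalg.inv(CI[c]['world_from_camera']);K=CI[c]['camera_matrix']
    q=np.atleast_2d(P)@T[:3,:3].T+T[:3,3]; q=q*[1,-1,-1]
    u=q@K.T; return u[:,:2]/u[:,2:]
def unproj(c,uv,z):
    M=CI[c]['world_from_camera'];K=CI[c]['camera_matrix']
    d=np.linalg.inv(K)@[uv[0],uv[1],1]; d=M[:3,:3]@(d*[1,-1,-1]); o=M[:3,3]
    return o+d*(z-o[2])/d[2]
def world(p,L):
    c,s=np.cos(p[2]),np.sin(p[2]); L=np.atleast_2d(L)
    return np.c_[p[0]+c*L[:,0]-s*L[:,1],p[1]+s*L[:,0]+c*L[:,1],L[:,2]]
def sample(im,uv):
    m=uv.astype(np.float32)[None]; return cv2.remap(im,m[:,:,0],m[:,:,1],cv2.INTER_LINEAR)[0].astype(float)
YS=[87,29,-29,-87]
def grid(x0,x1,y0,y1,z,n=12):
    a,b=np.meshgrid(np.linspace(x0,x1,n),np.linspace(y0,y1,n));return np.c_[a.ravel(),b.ravel(),0*a.ravel()+z]
E
cat > fit.py <<'E'
from vis import *
ims={c:cv2.imread(f'pics/{c}0.png') for c in('top','scene')}
fl=np.vstack([grid(-38,38,y-22,y+22,30) for y in YS])
dv=np.vstack([grid(-40,40,y-2,y+2,38) for y in(58,0,-58)]+[grid(-40,40,s*116-2,s*116+2,38) for s in(1,-1)]+[grid(s*45-2,s*45+2,-112,112,38,24) for s in(1,-1)])
ct=np.vstack([grid(s*75-12,s*75+12,-140,140,0,24) for s in(1,-1)])
def score(p,cs):
    e=0
    for c in cs:
        f=sample(ims[c],proj(c,world(p,fl)))[:,2];d=sample(ims[c],proj(c,world(p,dv)))[:,2]
        e+=d.mean()-f.mean()+f.std()+d.std()
    return e
g=unproj('top',(398,242),35);print(g)
for cs in(['top'],['scene'],['top','scene']):
    best=min((minimize(score,[g[0]+dx,g[1],yaw],args=(cs,),method='Nelder-Mead',options=dict(initial_simplex=[[g[0]+dx+a,g[1]+b,yaw+k] for a,b,k in((0,0,0),(6,0,0),(0,6,0),(0,0,.08))])) for yaw in(.2,.3) for dx in(-5,5)),key=lambda r:r.fun)
    print('display',cs,best.x,best.fun)
# stock: hue-saturated tray mask vs outside
import sys
hsv={c:cv2.cvtColor(ims[c],cv2.COLOR_BGR2HSV) for c in ims}
tr=[(60,),(0,),(110,),(27,)]
def s2(p,cs):
    e=0
    for c in cs:
        for y,(h,) in zip(YS,tr):
            for pts,w in((grid(-42,42,y-24,y+24,20),-1),(np.vstack([grid(s*48-1,s*48+1,y-24,y+24,14) for s in(1,-1)]),1)):
                v=sample(hsv[c],proj(c,world(p,pts)));dh=np.abs((v[:,0]-h+90)%180-90)
                e+=w*((dh<14)*np.clip(v[:,1]/150,0,1)).mean()
    return e
g=unproj('top',(262,239),20)
for cs in(['top'],['scene'],['top','scene']):
    best=min((minimize(s2,[g[0],g[1],yaw],args=(cs,),method='Nelder-Mead',options=dict(initial_simplex=[[g[0]+a,g[1]+b,yaw+k] for a,b,k in((0,0,0),(6,0,0),(0,6,0),(0,0,.08))])) for yaw in(-.15,-.08)),key=lambda r:r.fun)
    print('stock',cs,best.x,best.fun)
for c,(x,y) in(('top',(210,208)),('scene',(280,140))):
    cv2.imwrite(f'pics/st_{c}.png',cv2.resize(ims[c][y:y+62,x:x+105],None,fx=7.5,fy=7.5,interpolation=cv2.INTER_CUBIC))
E
python3 fit.py
```

```text
[ 499.96 -188.75   35.  ]
display ['top'] [ 502.5  -190.96    0.28] -38.20736203578711
display ['scene'] [ 506.32 -194.62    0.28] -30.04853072474109
display ['top', 'scene'] [ 503.2  -192.33    0.28] -57.285657490977826
stock ['top'] [514.99 176.19  -0.08] -2.2815740740740744
stock ['scene'] [510.68 176.19  -0.16] -2.233981481481482
stock ['top', 'scene'] [510.99 175.41  -0.15] -4.385486111111112
```

View pics/st_top.png

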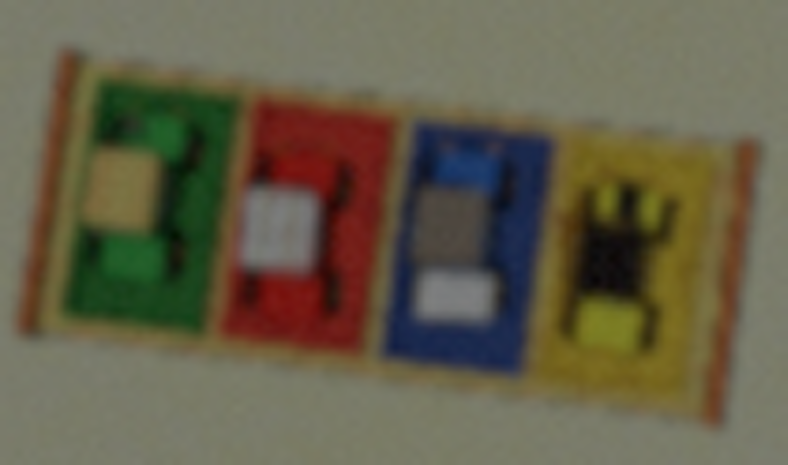

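View pics/st_scene.png

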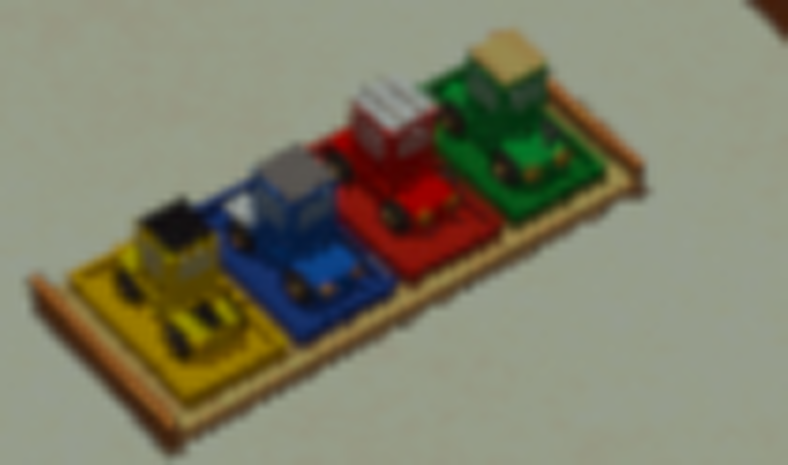

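```bash
cat > cars.py <<'E'
from vis import *
f=lambda p,o:((p[0]+.5)/7.5-.5+o[0],(p[1]+.5)/7.5-.5+o[1])
T=dict(green=((123,190),(163,135),(137,256)),red=((280,230),(306,170),(290,297)),blue=((451,226),(470,165),(455,297)),yellow=((612,265),(628,205),(610,328)))
S=dict(green=(508,55),red=(397,104),blue=(298,172),yellow=(180,225))
for k in T:
    a=unproj('top',f(T[k][0],(210,208)),70);b=unproj('scene',f(S[k],(280,140)),70)
    n=unproj('top',f(T[k][1],(210,208)),34);m=unproj('top',f(T[k][2],(210,208)),34);d=n-m
    print(k,a[:2],b[:2],'avg',(a+b)[:2]/2,'mid',(n+m)[:2]/2,'yaw',np.degrees(np.arctan2(d[1],d[0])))
# stock edges on end-board tops z=22, top view corners
c=[unproj('top',f(p,(210,208)),22)[:2] for p in((68,55),(28,333),(757,143),(715,422))]
print(c,np.mean(c,0))
for q in(world([511,175.4,-.15],[[0,y,0] for y in YS]),world([504.5,-193,.28],[[0,y,0] for y in YS])): print(q[:,:2])
E
python3 cars.py
```

```text
green [527.41 261.7 ] [528.64 261.48] avg [528.02 261.59] mid [528.06 259.64] yaw -11.380160195457544
red [512.84 206.9 ] [515.93 206.33] avg [514.38 206.62] mid [513.86 206.55] yaw -6.7045412805246976
blue [513.46 147.57] [514.96 148.2 ] avg [514.21 147.88] mid [514.   147.88] yaw -6.3587606601142035
yellow [499.31  91.84] [502.36  92.17] avg [500.83  92.  ] mid [500.7   92.19] yaw -8.562435564354754
[array([580.18, 292.69]), array([480.19, 305.26]), array([544.93,  43.29]), array([445.68,  59.1 ])] [512.74 175.08]
[[524.   261.42]
 [515.33 204.07]
 [506.67 146.73]
 [498.    89.38]]
[[ 480.46 -109.39]
 [ 496.49 -165.13]
 [ 512.51 -220.87]
 [ 528.54 -276.61]]
```

```bash
cat > go.py <<'E'
import sys,numpy as np
from scipy.spatial.transform import Rotation as R
from workcell import ctrl
x,y,z,a=map(float,sys.argv[1:5]);a=np.radians(a)
o=ctrl.get_obs();C=R.from_rotvec(o['orientation'])
best=None
for s in(0,np.pi):
    yv=np.array([np.cos(a+s),np.sin(a+s),0]);zv=np.array([0,0,-1.]);T=R.from_matrix(np.c_[np.cross(yv,zv),yv,zv])
    d=(C.inv()*T).as_rotvec()
    if best is None or np.linalg.norm(d)<np.linalg.norm(best): best=d
print('t',o['t'],'pos',np.round(o['ee_pos'],1),'q6',round(o['qpos'][5],2),'w',round(o['width'],1),'F',np.round(o['ft_force'],1))
print('TRANS',np.round(C.inv().apply(np.array([x,y,z])-o['ee_pos']),1).tolist(),'ANG',np.round(best,3).tolist())
E
python3 go.py 528 261.5 120 -10
```

```text
t 1.4 pos [201.8 591.5 222.7] q6 -0.02 w 88.1 F [ 0.6  0.5 -0.3]
TRANS [-415.3, -207.0, 102.7] ANG [0.0, 0.0, 1.417]
```

```bash
python3 -m creep '[{"translation":[-52,-26,13],"angular":[0,0,0.177],"jaw":1},{"translation":[-104,-52,26],"angular":[0,0,0.354],"jaw":1},{"translation":[-156,-78,39],"angular":[0,0,0.531],"jaw":1},{"translation":[-208,-104,52],"angular":[0,0,0.708],"jaw":1},{"translation":[-260,-130,65],"angular":[0,0,0.885],"jaw":1},{"translation":[-312,-156,78],"angular":[0,0,1.062],"jaw":1},{"translation":[-364,-182,91],"angular":[0,0,1.239],"jaw":1},{"translation":[-415.3,-207,102.7],"angular":[0,0,1.417],"jaw":1}]'; python3 go.py 528 261.5 42 -10
```

```text
t: 2.4
ee_pos: [529.3, 260.0, 119.7]
orientation: [2.413, 2.012, 0.001]
ft_force: [0.6, 0.7, -0.0]
width: 87.6
grasp_force: 0.0
t 2.4 pos [529.3 260.  119.7] q6 0.62 w 87.6 F [ 0.6  0.7 -0. ]
TRANS [1.2, -1.6, 77.7] ANG [0.0, -0.0, -0.006]
```

```bash
python3 -m creep '[{"translation":[0,0,25],"angular":[0,0,0],"jaw":1},{"translation":[0,0,50],"angular":[0,0,0],"jaw":1},{"translation":[0,0,68],"angular":[0,0,0],"jaw":1},{"translation":[0,0,77.7],"angular":[0,0,0],"jaw":1},{"translation":[0,0,77.7],"angular":[0,0,0],"jaw":1},{"translation":[0,0,77.7],"angular":[0,0,0],"jaw":0},{"translation":[0,0,77.7],"angular":[0,0,0],"jaw":0},{"translation":[0,0,77.7],"angular":[0,0,0],"jaw":0}]'; python3 go.py 528 261.5 42 -10
```

```text
t: 3.4
ee_pos: [528.3, 261.7, 42.8]
orientation: [2.407, 2.019, 0.001]
ft_force: [0.3, 0.1, 0.3]
width: 61.2
grasp_force: 0.0
t 3.4 pos [528.3 261.7  42.8] q6 0.61 w 61.2 F [0.3 0.1 0.3]
TRANS [-0.2, -0.2, 0.8] ANG [0.001, -0.001, -0.0]
```

```bash
python3 -m creep '[{"translation":[0,0,0],"angular":[0,0,0],"jaw":0},{"translation":[0,0,0],"angular":[0,0,0],"jaw":0},{"translation":[0,0,0],"angular":[0,0,0],"jaw":0},{"translation":[0,0,0],"angular":[0,0,0],"jaw":0},{"translation":[0,0,0],"angular":[0,0,0],"jaw":0},{"translation":[0,0,0],"angular":[0,0,0],"jaw":0},{"translation":[0,0,0],"angular":[0,0,0],"jaw":0},{"translation":[0,0,0],"angular":[0,0,0],"jaw":0}]'; python3 go.py 528 261.5 130 -10
python3 go.py 528 -277 130 16
```

```text
t: 4.4
ee_pos: [528.0, 261.5, 42.3]
orientation: [-2.407, -2.019, 0.0]
ft_force: [-0.1, -0.1, 0.7]
width: 27.9
grasp_force: 29.9
t 4.4 pos [528.  261.5  42.3] q6 0.61 w 27.9 F [-0.1 -0.1  0.7]
TRANS [-0.0, 0.0, -87.7] ANG [-0.0, 0.0, -0.0]
t 4.4 pos [528.  261.5  42.3] q6 0.61 w 27.9 F [-0.1 -0.1  0.7]
TRANS [-530.3, 93.8, -87.7] ANG [-0.0, 0.0, -0.454]
```

```bash
python3 -m creep '[{"translation":[0,0,-15],"angular":[0,0,0],"jaw":0},{"translation":[0,0,-45],"angular":[0,0,0],"jaw":0},{"translation":[-20,3,-80],"angular":[0,0,0],"jaw":0},{"translation":[-70,12,-88],"angular":[0,0,-0.05],"jaw":0},{"translation":[-125,22,-88],"angular":[0,0,-0.1],"jaw":0},{"translation":[-185,32,-88],"angular":[0,0,-0.15],"jaw":0},{"translation":[-245,43,-88],"angular":[0,0,-0.2],"jaw":0},{"translation":[-305,54,-88],"angular":[0,0,-0.25],"jaw":0}]'; python3 go.py 528 -276 130 16
```

```text
t: 5.4
ee_pos: [528.3, -50.2, 131.5]
orientation: [2.133, 2.304, 0.002]
ft_force: [0.3, 0.1, -1.4]
width: 28.5
grasp_force: 29.9
t 5.4 pos [528.3 -50.2 131.5] q6 -0.19 w 28.5 F [ 0.3  0.1 -1.4]
TRANS [-225.1, -17.6, 1.5] ANG [0.002, 0.0, -0.202]
```

```bash
python3 -m creep '[{"translation":[-60,-5,0],"angular":[0,0,-0.05],"jaw":0},{"translation":[-120,-9,0],"angular":[0,0,-0.1],"jaw":0},{"translation":[-175,-14,0],"angular":[0,0,-0.15],"jaw":0},{"translation":[-210,-16,0],"angular":[0,0,-0.2],"jaw":0},{"translation":[-225,-17.6,0],"angular":[0,0,-0.2],"jaw":0},{"translation":[-225,-17.6,0],"angular":[0,0,-0.2],"jaw":0},{"translation":[-225,-17.6,0],"angular":[0,0,-0.2],"jaw":0},{"translation":[-225,-17.6,0],"angular":[0,0,-0.2],"jaw":0}]'; python3 go.py 528 -276 57 16
python3 - <<'E'
from vis import *
for c,(x,y) in(('top',(335,195)),('scene',(180,180))):
    im=ctrl.get_image(c)[:,:,::-1].copy();cv2.imwrite(f'pics/{c}_2.png',im)
E
```

```text
t: 6.4
ee_pos: [527.5, -272.5, 130.3]
orientation: [-1.894, -2.506, -0.0]
ft_force: [0.3, 0.4, -0.5]
width: 28.3
grasp_force: 29.9
t 6.4 pos [ 527.5 -272.5  130.3] q6 -0.77 w 28.3 F [ 0.3  0.4 -0.5]
TRANS [-3.5, -0.4, 73.3] ANG [-0.0, -0.0, -0.003]
```

```bash
python3 - <<'E'
from vis import *
out=[]
for c,(x,y) in(('top',(345,202)),('scene',(185,190))):
    im=cv2.resize(cv2.imread(f'pics/{c}0.png')[y:y+90,x:x+110],None,fx=7,fy=7,interpolation=cv2.INTER_CUBIC)[:,:]
    p=[504,-192.5,.28]
    for Y in YS:
        q=proj(c,world(p,[[sx*42,Y+sy*25,38] for sx,sy in((1,1),(1,-1),(-1,-1),(-1,1))]))
        q=((q-[x,y]+.5)*7-.5).astype(np.int32)
        cv2.polylines(im,[q],True,(0,255,255),1)
    out.append(im)
im=np.vstack(out);cv2.imwrite('pics/ov.png',cv2.resize(np.hstack(out),(800,327)))
cv2.imwrite('pics/ov.png',cv2.resize(np.hstack([o[:, :] for o in out]),(800,327),interpolation=cv2.INTER_AREA))
E
```

```text
(no output)
```

View pics/ov.png

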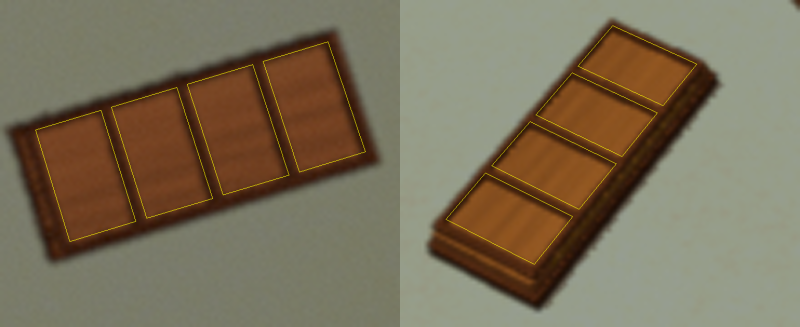

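```bash
python3 -m creep '[{"translation":[-3.5,0,25],"angular":[0,0,0],"jaw":0},{"translation":[-3.5,0,45],"angular":[0,0,0],"jaw":0},{"translation":[-3.5,0,60],"angular":[0,0,0],"jaw":0},{"translation":[-3.5,0,68],"angular":[0,0,0],"jaw":0},{"translation":[-3.5,0,71],"angular":[0,0,0],"jaw":0},{"translation":[-3.5,0,72],"angular":[0,0,0],"jaw":0},{"translation":[-3.5,0,73],"angular":[0,0,0],"jaw":0},{"translation":[-3.5,0,73],"angular":[0,0,0],"jaw":0}]'; python3 go.py 528 -276 56 16
```

```text
t: 7.5
ee_pos: [528.5, -277.4, 57.7]
orientation: [1.896, 2.504, 0.0]
ft_force: [0.0, 0.7, -1.6]
width: 28.1
grasp_force: 29.9
t 7.5 pos [ 528.5 -277.4   57.7] q6 -0.78 w 28.1 F [ 0.   0.7 -1.6]
TRANS [1.5, -0.1, 1.7] ANG [0.0, 0.0, -0.004]
```

```bash
python3 -m creep '[{"translation":[0.5,0,0.4],"angular":[0,0,0],"jaw":0},{"translation":[1,0,0.8],"angular":[0,0,0],"jaw":0},{"translation":[1,0,1.2],"angular":[0,0,0],"jaw":0},{"translation":[1,0,1.4],"angular":[0,0,0],"jaw":0},{"translation":[1,0,1.6],"angular":[0,0,0],"jaw":0},{"translation":[1,0,1.8],"angular":[0,0,0],"jaw":0},{"translation":[1,0,1.8],"angular":[0,0,0],"jaw":0},{"translation":[1,0,1.8],"angular":[0,0,0],"jaw":0}]'; python3 go.py 528 -276 56 16
```

```text
t: 8.5
ee_pos: [528.0, -276.3, 56.2]
orientation: [-1.896, -2.505, -0.0]
ft_force: [-3.2, 2.1, 8.6]
width: 27.9
grasp_force: 29.9
t 8.5 pos [ 528.  -276.3   56.2] q6 -0.78 w 27.9 F [-3.2  2.1  8.6]
TRANS [0.3, 0.0, 0.2] ANG [0.0, -0.0, -0.004]
```

```bash
python3 -m creep '[{"translation":[0,0,0],"angular":[0,0,0],"jaw":0.8},{"translation":[0,0,0],"angular":[0,0,0],"jaw":0.8},{"translation":[0,0,0],"angular":[0,0,0],"jaw":0.8},{"translation":[0,0,0],"angular":[0,0,0],"jaw":0.8},{"translation":[0,0,-8],"angular":[0,0,0],"jaw":0.8},{"translation":[0,0,-25],"angular":[0,0,0],"jaw":0.8},{"translation":[0,0,-50],"angular":[0,0,0],"jaw":0.8},{"translation":[0,0,-74],"angular":[0,0,0],"jaw":0.8}]'; python3 go.py 514.4 206.6 110 -7
```

```text
t: 9.5
ee_pos: [528.4, -276.5, 131.5]
orientation: [1.895, 2.504, 0.0]
ft_force: [0.4, 0.4, 0.5]
width: 70.4
grasp_force: 0.0
t 9.5 pos [ 528.4 -276.5  131.5] q6 -0.78 w 70.4 F [0.4 0.4 0.5]
TRANS [468.8, 117.7, 21.2] ANG [0.001, 0.001, 0.397]
```

```bash
python3 -m creep '[{"translation":[58,15,0],"angular":[0,0,0.05],"jaw":0.8},{"translation":[117,30,0],"angular":[0,0,0.1],"jaw":0.8},{"translation":[175,44,0],"angular":[0,0,0.15],"jaw":0.8},{"translation":[234,59,0],"angular":[0,0,0.2],"jaw":0.8},{"translation":[293,74,0],"angular":[0,0,0.25],"jaw":0.8},{"translation":[352,88,5],"angular":[0,0,0.3],"jaw":0.8},{"translation":[410,103,12],"angular":[0,0,0.35],"jaw":0.8},{"translation":[468.8,117.7,21],"angular":[0,0,0.397],"jaw":0.8}]'; python3 go.py 514.4 206.6 42.3 -7
python3 - <<'E'
from vis import *
out=[]
for c,(x,y) in(('top',(345,202)),('scene',(185,190))):
    im0=ctrl.get_image(c)[:,:,::-1].copy();cv2.imwrite(f'pics/{c}_3.png',im0)
    im=cv2.resize(im0[y:y+90,x:x+110],None,fx=7,fy=7,interpolation=cv2.INTER_CUBIC)
    for Y in YS:
        q=proj(c,world([504,-192.5,.28],[[sx*42,Y+sy*25,38] for sx,sy in((1,1),(1,-1),(-1,-1),(-1,1))]))
        cv2.polylines(im,[((q-[x,y]+.5)*7-.5).astype(np.int32)],True,(0,255,255),1)
    q=proj(c,world([504,-192.5,.28],[[sx*14,-87+sy*13,84] for sx,sy in((1,1),(1,-1),(-1,-1),(-1,1))]))
    cv2.polylines(im,[((q-[x,y]+.5)*7-.5).astype(np.int32)],True,(255,0,255),1)
    out.append(im)
cv2.imwrite('pics/ov3.png',cv2.resize(np.hstack(out),(800,327),interpolation=cv2.INTER_AREA))
E
python3 go.py 514.4 206.6 42.3 -7
```

```text
t: 10.5
ee_pos: [514.5, 209.1, 110.0]
orientation: [2.354, 2.079, 0.004]
ft_force: [1.2, -0.3, 0.4]
width: 70.2
grasp_force: 0.0
t 10.5 pos [514.5 209.1 110. ] q6 0.49 w 70.2 F [ 1.2 -0.3  0.4]
TRANS [-2.6, 0.0, 67.7] ANG [0.002, -0.001, -0.001]
t 10.6 pos [514.1 211.9 109.3] q6 0.49 w 70.4 F [-0.1 -0.4 -0.2]
TRANS [-5.3, 0.9, 67.0] ANG [0.002, -0.002, 0.005]
```

View pics/ov3.png

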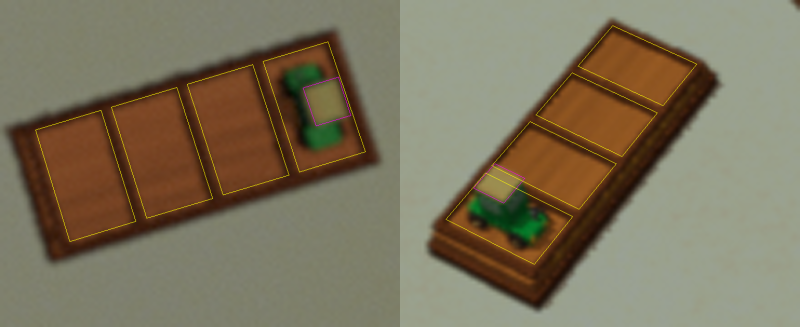

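The green car stands centred in the rightmost bay (roof matches the predicted outline in both views). Next is the red car.

```bash
python3 -m creep '[{"translation":[0,0,0],"angular":[0,0,0],"jaw":0.8},{"translation":[0,0,0],"angular":[0,0,0],"jaw":0.8},{"translation":[0,0,15],"angular":[0,0,0],"jaw":0.8},{"translation":[0,0,35],"angular":[0,0,0],"jaw":0.8},{"translation":[0,0,55],"angular":[0,0,0],"jaw":0.8},{"translation":[0,0,64],"angular":[0,0,0],"jaw":0.8},{"translation":[0,0,67],"angular":[0,0,0],"jaw":0.8},{"translation":[0,0,67],"angular":[0,0,0],"jaw":0.8}]'; python3 go.py 514.4 206.6 42.3 -7
```

```text
t: 11.6
ee_pos: [514.2, 206.6, 41.6]
orientation: [2.353, 2.081, 0.0]
ft_force: [0.0, 0.6, 0.3]
width: 70.2
grasp_force: 0.0
t 11.6 pos [514.2 206.6  41.6] q6 0.48 w 70.2 F [0.  0.6 0.3]
TRANS [-0.0, 0.2, -0.7] ANG [0.0, -0.0, -0.0]
```

```bash
python3 -m creep '[{"translation":[0,0,0],"angular":[0,0,0],"jaw":0},{"translation":[0,0,0],"angular":[0,0,0],"jaw":0},{"translation":[0,0,0],"angular":[0,0,0],"jaw":0},{"translation":[0,0,0],"angular":[0,0,0],"jaw":0},{"translation":[0,0,0],"angular":[0,0,0],"jaw":0},{"translation":[0,0,0],"angular":[0,0,0],"jaw":0},{"translation":[0,0,0],"angular":[0,0,0],"jaw":0},{"translation":[0,0,0],"angular":[0,0,0],"jaw":0}]'; python3 go.py 512 -220.4 130 16
```

```text
t: 12.6
ee_pos: [514.0, 206.8, 41.6]
orientation: [-2.353, -2.082, 0.0]
ft_force: [-1.5, 0.5, 2.6]
width: 27.8
grasp_force: 29.9
t 12.6 pos [514.  206.8  41.6] q6 0.48 w 27.8 F [-1.5  0.5  2.6]
TRANS [-424.3, 50.0, -88.5] ANG [-0.0, -0.0, -0.401]
```

```bash
python3 -m creep '[{"translation":[0,0,-15],"angular":[0,0,0],"jaw":0},{"translation":[0,0,-45],"angular":[0,0,0],"jaw":0},{"translation":[-20,2,-80],"angular":[0,0,0],"jaw":0},{"translation":[-70,8,-88.5],"angular":[0,0,-0.06],"jaw":0},{"translation":[-125,15,-88.5],"angular":[0,0,-0.12],"jaw":0},{"translation":[-185,22,-88.5],"angular":[0,0,-0.18],"jaw":0},{"translation":[-245,29,-88.5],"angular":[0,0,-0.24],"jaw":0},{"translation":[-305,36,-88.5],"angular":[0,0,-0.3],"jaw":0}]'; python3 go.py 512 -220.4 130 16
```

```text
t: 13.6
ee_pos: [512.7, -102.3, 131.0]
orientation: [2.012, 2.411, 0.001]
ft_force: [0.5, -0.5, -0.5]
width: 27.8
grasp_force: 29.9
t 13.6 pos [ 512.7 -102.3  131. ] q6 -0.4 w 27.8 F [ 0.5 -0.5 -0.5]
TRANS [-116.0, -21.9, 1.0] ANG [0.001, 0.001, -0.099]
```

```bash
python3 -m creep '[{"translation":[-50,-9,0],"angular":[0,0,-0.04],"jaw":0},{"translation":[-90,-17,0],"angular":[0,0,-0.08],"jaw":0},{"translation":[-112,-21,0],"angular":[0,0,-0.1],"jaw":0},{"translation":[-118,-22,0],"angular":[0,0,-0.1],"jaw":0},{"translation":[-118,-22,0],"angular":[0,0,-0.1],"jaw":0},{"translation":[-118,-22,0],"angular":[0,0,-0.1],"jaw":0},{"translation":[-118,-22,20],"angular":[0,0,-0.1],"jaw":0},{"translation":[-118,-22,35],"angular":[0,0,-0.1],"jaw":0}]'; python3 go.py 512 -220.4 57 16
```

```text
t: 14.6
ee_pos: [511.8, -219.3, 94.4]
orientation: [-1.891, -2.509, 0.0]
ft_force: [0.3, 0.3, -0.7]
width: 28.1
grasp_force: 29.9
t 14.6 pos [ 511.8 -219.3   94.4] q6 -0.71 w 28.1 F [ 0.3  0.3 -0.7]
TRANS [-1.1, -0.1, 37.4] ANG [-0.0, -0.0, -0.0]
```

```bash
python3 -m creep '[{"translation":[-1,0,15],"angular":[0,0,0],"jaw":0},{"translation":[-1,0,27],"angular":[0,0,0],"jaw":0},{"translation":[-1,0,34],"angular":[0,0,0],"jaw":0},{"translation":[-1,0,36],"angular":[0,0,0],"jaw":0},{"translation":[-1,0,37],"angular":[0,0,0],"jaw":0},{"translation":[-1,0,37.7],"angular":[0,0,0],"jaw":0},{"translation":[-1,0,38],"angular":[0,0,0],"jaw":0},{"translation":[-1,0,38.2],"angular":[0,0,0],"jaw":0}]'; python3 go.py 512 -220.4 55.5 16
```

```text
t: 15.6
ee_pos: [512.3, -221.3, 57.0]
orientation: [1.892, 2.508, 0.0]
ft_force: [0.4, -0.1, 0.4]
width: 28.2
grasp_force: 29.9
t 15.6 pos [ 512.3 -221.3   57. ] q6 -0.71 w 28.2 F [ 0.4 -0.1  0.4]
TRANS [1.0, 0.0, 1.5] ANG [0.0, 0.0, -0.001]
```

```bash
python3 -m creep '[{"translation":[0.5,0,0.3],"angular":[0,0,0],"jaw":0},{"translation":[0.5,0,0.6],"angular":[0,0,0],"jaw":0},{"translation":[0.5,0,0.9],"angular":[0,0,0],"jaw":0},{"translation":[0.5,0,1.2],"angular":[0,0,0],"jaw":0},{"translation":[0.5,0,1.4],"angular":[0,0,0],"jaw":0},{"translation":[0.5,0,1.5],"angular":[0,0,0],"jaw":0},{"translation":[0.5,0,1.6],"angular":[0,0,0],"jaw":0},{"translation":[0.5,0,1.6],"angular":[0,0,0],"jaw":0}]'; python3 go.py 512 -220.4 55.5 16
```

```text
t: 16.6
ee_pos: [512.0, -220.8, 55.5]
orientation: [1.892, 2.508, 0.0]
ft_force: [-1.8, 1.2, 5.2]
width: 28.0
grasp_force: 29.9
t 16.6 pos [ 512.  -220.8   55.5] q6 -0.71 w 28.0 F [-1.8  1.2  5.2]
TRANS [0.4, 0.1, 0.0] ANG [0.0, 0.0, -0.001]
```

Contact. Release, rise, and go to blue (514.2, 147.9, −7°).

```bash
python3 -m creep '[{"translation":[0,0,0],"angular":[0,0,0],"jaw":0.75},{"translation":[0,0,0],"angular":[0,0,0],"jaw":0.75},{"translation":[0,0,0],"angular":[0,0,0],"jaw":0.75},{"translation":[0,0,0],"angular":[0,0,0],"jaw":0.75},{"translation":[0,0,-8],"angular":[0,0,0],"jaw":0.75},{"translation":[0,0,-25],"angular":[0,0,0],"jaw":0.75},{"translation":[0,0,-50],"angular":[0,0,0],"jaw":0.75},{"translation":[0,0,-74],"angular":[0,0,0],"jaw":0.75}]'; python3 go.py 514.2 147.9 110 -7
```

```text
t: 17.6
ee_pos: [512.3, -220.9, 131.2]
orientation: [1.892, 2.507, 0.0]
ft_force: [-0.3, 0.7, -0.9]
width: 66.0
grasp_force: 0.0
t 17.6 pos [ 512.3 -220.9  131.2] q6 -0.71 w 66.0 F [-0.3  0.7 -0.9]
TRANS [354.2, 103.0, 21.0] ANG [0.001, 0.001, 0.4]
```

```bash
python3 -m creep '[{"translation":[57,17,0],"angular":[0,0,0.06],"jaw":0.75},{"translation":[115,33,0],"angular":[0,0,0.12],"jaw":0.75},{"translation":[173,50,0],"angular":[0,0,0.18],"jaw":0.75},{"translation":[231,67,0],"angular":[0,0,0.25],"jaw":0.75},{"translation":[289,84,5],"angular":[0,0,0.32],"jaw":0.75},{"translation":[335,97,10],"angular":[0,0,0.37],"jaw":0.75},{"translation":[353,103,15],"angular":[0,0,0.4],"jaw":0.75},{"translation":[353.5,103,21],"angular":[0,0,0.4],"jaw":0.75}]'; python3 go.py 514.2 147.9 42 -7
```

```text
t: 18.6
ee_pos: [514.5, 148.7, 109.2]
orientation: [2.349, 2.085, 0.003]
ft_force: [-0.2, -0.4, -0.1]
width: 65.7
grasp_force: 0.0
t 18.6 pos [514.5 148.7 109.2] q6 0.38 w 65.7 F [-0.2 -0.4 -0.1]
TRANS [-0.9, -0.4, 67.2] ANG [0.002, -0.001, 0.003]
```

```bash
python3 -m creep '[{"translation":[0,0,0],"angular":[0,0,0],"jaw":0.75},{"translation":[0,0,20],"angular":[0,0,0],"jaw":0.75},{"translation":[0,0,40],"angular":[0,0,0],"jaw":0.75},{"translation":[0,0,58],"angular":[0,0,0],"jaw":0.75},{"translation":[0,0,65],"angular":[0,0,0],"jaw":0.75},{"translation":[0,0,67.5],"angular":[0,0,0],"jaw":0.75},{"translation":[0,0,67.5],"angular":[0,0,0],"jaw":0.75},{"translation":[0,0,67.5],"angular":[0,0,0],"jaw":0.75}]'; python3 -m creep '[{"translation":[0,0,0],"angular":[0,0,0],"jaw":0},{"translation":[0,0,0],"angular":[0,0,0],"jaw":0},{"translation":[0,0,0],"angular":[0,0,0],"jaw":0},{"translation":[0,0,0],"angular":[0,0,0],"jaw":0},{"translation":[0,0,0],"angular":[0,0,0],"jaw":0},{"translation":[0,0,0],"angular":[0,0,0],"jaw":0},{"translation":[0,0,0],"angular":[0,0,0],"jaw":0},{"translation":[0,0,0],"angular":[0,0,0],"jaw":0}]'; python3 go.py 496 -164.6 130 16
```

```text
t: 19.6
ee_pos: [514.5, 147.5, 41.2]
orientation: [2.352, 2.082, 0.001]
ft_force: [0.0, 0.6, 0.6]
width: 65.9
grasp_force: 0.0
t: 20.6
ee_pos: [514.0, 147.4, 40.7]
orientation: [-2.353, -2.082, 0.0]
ft_force: [-1.0, 0.4, 1.1]
width: 27.7
grasp_force: 29.7
t 20.6 pos [514.  147.4  40.7] q6 0.38 w 27.7 F [-1.   0.4  1.1]
TRANS [-311.9, 20.1, -89.3] ANG [-0.0, -0.0, -0.401]
```

Contact height expected at about 54.7.

```bash
python3 -m creep '[{"translation":[0,0,-15],"angular":[0,0,0],"jaw":0},{"translation":[0,0,-45],"angular":[0,0,0],"jaw":0},{"translation":[-15,1,-80],"angular":[0,0,-0.03],"jaw":0},{"translation":[-60,4,-89],"angular":[0,0,-0.1],"jaw":0},{"translation":[-115,7,-89],"angular":[0,0,-0.17],"jaw":0},{"translation":[-172,11,-89],"angular":[0,0,-0.24],"jaw":0},{"translation":[-228,15,-89],"angular":[0,0,-0.31],"jaw":0},{"translation":[-275,18,-89],"angular":[0,0,-0.37],"jaw":0}]'; python3 go.py 496 -164.6 130 16
```

```text
t: 21.6
ee_pos: [498.4, -129.9, 130.7]
orientation: [1.927, 2.479, 0.001]
ft_force: [0.7, -0.1, -1.1]
width: 28.4
grasp_force: 29.8
t 21.6 pos [ 498.4 -129.9  130.7] q6 -0.53 w 28.4 F [ 0.7 -0.1 -1.1]
TRANS [-33.0, -10.9, 0.7] ANG [0.001, 0.001, -0.03]
```

```bash
python3 -m creep '[{"translation":[-25,-8,0],"angular":[0,0,-0.03],"jaw":0},{"translation":[-35,-11,0],"angular":[0,0,-0.03],"jaw":0},{"translation":[-35,-11,0],"angular":[0,0,-0.03],"jaw":0},{"translation":[-35,-11,0],"angular":[0,0,-0.03],"jaw":0},{"translation":[-35,-11,15],"angular":[0,0,-0.03],"jaw":0},{"translation":[-35,-11,30],"angular":[0,0,-0.03],"jaw":0},{"translation":[-35,-11,38],"angular":[0,0,-0.03],"jaw":0},{"translation":[-35,-11,38],"angular":[0,0,-0.03],"jaw":0}]'; python3 go.py 496 -164.6 56 16
```

```text
t: 22.6
ee_pos: [495.7, -164.1, 90.5]
orientation: [-1.891, -2.506, 0.001]
ft_force: [-0.2, 0.9, -1.0]
width: 28.1
grasp_force: 29.8
t 22.6 pos [ 495.7 -164.1   90.5] q6 -0.62 w 28.1 F [-0.2  0.9 -1. ]
TRANS [-0.6, 0.2, 34.5] ANG [-0.002, -0.001, -0.001]
```

```bash
python3 -m creep '[{"translation":[-0.5,0,15],"angular":[0,0,0],"jaw":0},{"translation":[-0.5,0,26],"angular":[0,0,0],"jaw":0},{"translation":[-0.5,0,31],"angular":[0,0,0],"jaw":0},{"translation":[-0.5,0,33],"angular":[0,0,0],"jaw":0},{"translation":[-0.5,0,34],"angular":[0,0,0],"jaw":0},{"translation":[-0.5,0,34.5],"angular":[0,0,0],"jaw":0},{"translation":[-0.5,0,35],"angular":[0,0,0],"jaw":0},{"translation":[-0.5,0,35],"angular":[0,0,0],"jaw":0}]'; python3 go.py 496 -164.6 54.7 16
```

```text
t: 23.6
ee_pos: [496.6, -164.9, 56.8]
orientation: [1.892, 2.508, 0.0]
ft_force: [-0.1, 0.0, -1.8]
width: 28.1
grasp_force: 29.8
t 23.6 pos [ 496.6 -164.9   56.8] q6 -0.62 w 28.1 F [-0.1  0.  -1.8]
TRANS [0.5, -0.5, 2.1] ANG [0.0, 0.0, -0.001]
```

```bash
python3 -m creep '[{"translation":[0,-0.3,0.4],"angular":[0,0,0],"jaw":0},{"translation":[0,-0.3,0.8],"angular":[0,0,0],"jaw":0},{"translation":[0,-0.3,1.2],"angular":[0,0,0],"jaw":0},{"translation":[0,-0.3,1.5],"angular":[0,0,0],"jaw":0},{"translation":[0,-0.3,1.8],"angular":[0,0,0],"jaw":0},{"translation":[0,-0.3,2.0],"angular":[0,0,0],"jaw":0},{"translation":[0,-0.3,2.2],"angular":[0,0,0],"jaw":0},{"translation":[0,-0.3,2.2],"angular":[0,0,0],"jaw":0}]'; python3 go.py 496 -164.6 54.7 16
```

```text
t: 24.6
ee_pos: [496.2, -165.0, 54.7]
orientation: [1.892, 2.508, 0.0]
ft_force: [-1.0, 0.7, 2.6]
width: 28.0
grasp_force: 29.8
t 24.6 pos [ 496.2 -165.    54.7] q6 -0.62 w 28.0 F [-1.   0.7  2.6]
TRANS [0.4, -0.1, -0.0] ANG [0.0, 0.0, -0.001]
```

Contact; release and go for yellow (500.8, 92, −8.5°).

```bash
python3 -m creep '[{"translation":[0,0,0],"angular":[0,0,0],"jaw":0.75},{"translation":[0,0,0],"angular":[0,0,0],"jaw":0.75},{"translation":[0,0,0],"angular":[0,0,0],"jaw":0.75},{"translation":[0,0,0],"angular":[0,0,0],"jaw":0.75},{"translation":[0,0,-8],"angular":[0,0,0],"jaw":0.75},{"translation":[0,0,-25],"angular":[0,0,0],"jaw":0.75},{"translation":[0,0,-50],"angular":[0,0,0],"jaw":0.75},{"translation":[0,0,-74],"angular":[0,0,0],"jaw":0.75}]'; python3 go.py 500.8 92 110 -8.5
```

```text
t: 25.6
ee_pos: [496.5, -165.1, 130.4]
orientation: [1.892, 2.507, 0.001]
ft_force: [0.9, 0.7, -0.4]
width: 66.0
grasp_force: 0.0
t 25.6 pos [ 496.5 -165.1  130.4] q6 -0.62 w 66.0 F [ 0.9  0.7 -0.4]
TRANS [246.0, 74.7, 20.3] ANG [0.001, 0.0, 0.426]
```

```bash
python3 -m creep '[{"translation":[45,14,0],"angular":[0,0,0.08],"jaw":0.75},{"translation":[92,28,0],"angular":[0,0,0.16],"jaw":0.75},{"translation":[139,42,0],"angular":[0,0,0.24],"jaw":0.75},{"translation":[186,56,5],"angular":[0,0,0.32],"jaw":0.75},{"translation":[230,70,10],"angular":[0,0,0.4],"jaw":0.75},{"translation":[245.5,74.5,15],"angular":[0,0,0.426],"jaw":0.75},{"translation":[245.5,74.5,20],"angular":[0,0,0.426],"jaw":0.75},{"translation":[245.5,74.5,20],"angular":[0,0,0.426],"jaw":0.75}]'; python3 go.py 500.8 92 41.5 -8.5
```

```text
t: 26.6
ee_pos: [500.4, 91.0, 108.7]
orientation: [2.379, 2.052, -0.0]
ft_force: [-0.0, -0.1, 0.5]
width: 65.6
grasp_force: 0.0
t 26.6 pos [500.4  91.  108.7] q6 0.3 w 65.6 F [-0.  -0.1  0.5]
TRANS [1.1, 0.3, 67.2] ANG [-0.0, 0.0, 0.001]
```

```bash
python3 -m creep '[{"translation":[0.5,0,0],"angular":[0,0,0],"jaw":0.75},{"translation":[0.5,0,20],"angular":[0,0,0],"jaw":0.75},{"translation":[0.5,0,40],"angular":[0,0,0],"jaw":0.75},{"translation":[0.5,0,58],"angular":[0,0,0],"jaw":0.75},{"translation":[0.5,0,65],"angular":[0,0,0],"jaw":0.75},{"translation":[0.5,0,67],"angular":[0,0,0],"jaw":0.75},{"translation":[0.5,0,67],"angular":[0,0,0],"jaw":0.75},{"translation":[0.5,0,67],"angular":[0,0,0],"jaw":0.75}]'; python3 -m creep '[{"translation":[0,0,0],"angular":[0,0,0],"jaw":0},{"translation":[0,0,0],"angular":[0,0,0],"jaw":0},{"translation":[0,0,0],"angular":[0,0,0],"jaw":0},{"translation":[0,0,0],"angular":[0,0,0],"jaw":0},{"translation":[0,0,0],"angular":[0,0,0],"jaw":0},{"translation":[0,0,0],"angular":[0,0,0],"jaw":0},{"translation":[0,0,0],"angular":[0,0,0],"jaw":0},{"translation":[0,0,0],"angular":[0,0,0],"jaw":0}]'; python3 go.py 480 -108.9 130 16
```

```text
t: 27.6
ee_pos: [501.0, 92.1, 42.1]
orientation: [2.379, 2.051, 0.001]
ft_force: [-0.5, -0.0, 0.3]
width: 65.9
grasp_force: 0.0
t: 28.6
ee_pos: [500.6, 92.1, 41.5]
orientation: [-2.38, -2.051, -0.0]
ft_force: [-0.5, 0.7, 0.7]
width: 27.7
grasp_force: 29.8
t 28.6 pos [500.6  92.1  41.5] q6 0.31 w 27.7 F [-0.5  0.7  0.7]
TRANS [-201.8, 9.3, -88.5] ANG [0.0, -0.0, -0.427]
```

Expected contact at 55.5.

```bash
python3 -m creep '[{"translation":[0,0,-15],"angular":[0,0,0],"jaw":0},{"translation":[0,0,-45],"angular":[0,0,0],"jaw":0},{"translation":[-15,1,-80],"angular":[0,0,-0.06],"jaw":0},{"translation":[-60,3,-88],"angular":[0,0,-0.15],"jaw":0},{"translation":[-110,5,-88],"angular":[0,0,-0.24],"jaw":0},{"translation":[-160,7,-88],"angular":[0,0,-0.33],"jaw":0},{"translation":[-192,9,-88],"angular":[0,0,-0.4],"jaw":0},{"translation":[-201,9,-88],"angular":[0,0,-0.427],"jaw":0}]'; python3 go.py 480 -108.9 130 16
```

```text
t: 29.6
ee_pos: [479.7, -110.0, 130.4]
orientation: [1.892, 2.507, 0.0]
ft_force: [0.8, 0.3, 0.3]
width: 28.1
grasp_force: 29.8
t 29.6 pos [ 479.7 -110.   130.4] q6 -0.53 w 28.1 F [0.8 0.3 0.3]
TRANS [1.0, 0.6, 0.4] ANG [0.001, 0.001, -0.001]
```

```bash
python3 -m creep '[{"translation":[0,0,0],"angular":[0,0,0],"jaw":0},{"translation":[0,0,15],"angular":[0,0,0],"jaw":0},{"translation":[0,0,35],"angular":[0,0,0],"jaw":0},{"translation":[0,0,55],"angular":[0,0,0],"jaw":0},{"translation":[0,0,66],"angular":[0,0,0],"jaw":0},{"translation":[0,0,71],"angular":[0,0,0],"jaw":0},{"translation":[0,0,72.5],"angular":[0,0,0],"jaw":0},{"translation":[0,0,72.5],"angular":[0,0,0],"jaw":0}]'; python3 go.py 480 -108.9 55.5 16
```

```text
t: 30.6
ee_pos: [480.1, -108.1, 57.3]
orientation: [1.891, 2.508, 0.0]
ft_force: [0.1, 0.0, -1.1]
width: 28.1
grasp_force: 29.8
t 30.6 pos [ 480.1 -108.1   57.3] q6 -0.52 w 28.1 F [ 0.1  0.  -1.1]
TRANS [-0.7, -0.3, 1.8] ANG [0.001, 0.0, -0.0]
```

```bash
python3 -m creep '[{"translation":[-0.7,0,0.4],"angular":[0,0,0],"jaw":0},{"translation":[-0.7,0,0.8],"angular":[0,0,0],"jaw":0},{"translation":[-0.7,0,1.2],"angular":[0,0,0],"jaw":0},{"translation":[-0.7,0,1.4],"angular":[0,0,0],"jaw":0},{"translation":[-0.7,0,1.6],"angular":[0,0,0],"jaw":0},{"translation":[-0.7,0,1.8],"angular":[0,0,0],"jaw":0},{"translation":[-0.7,0,1.9],"angular":[0,0,0],"jaw":0},{"translation":[-0.7,0,1.9],"angular":[0,0,0],"jaw":0}]'; python3 go.py 480 -108.9 55.5 16
```

```text
t: 31.6
ee_pos: [480.0, -108.8, 55.4]
orientation: [1.891, 2.509, -0.0]
ft_force: [-2.1, 0.7, 5.2]
width: 27.9
grasp_force: 29.8
t 31.6 pos [ 480.  -108.8   55.4] q6 -0.53 w 27.9 F [-2.1  0.7  5.2]
TRANS [-0.1, -0.0, -0.1] ANG [-0.0, 0.0, -0.0]
```

Release, rise, then swing clear for a view.

```bash
python3 -m creep '[{"translation":[0,0,0],"angular":[0,0,0],"jaw":0.75},{"translation":[0,0,0],"angular":[0,0,0],"jaw":0.75},{"translation":[0,0,0],"angular":[0,0,0],"jaw":0.75},{"translation":[0,0,0],"angular":[0,0,0],"jaw":0.75},{"translation":[0,0,-8],"angular":[0,0,0],"jaw":0.75},{"translation":[0,0,-25],"angular":[0,0,0],"jaw":0.75},{"translation":[0,0,-50],"angular":[0,0,0],"jaw":0.75},{"translation":[0,0,-80],"angular":[0,0,0],"jaw":0.75}]'; python3 -m creep '[{"translation":[50,0,0],"angular":[0,0,0],"jaw":0.75},{"translation":[100,0,0],"angular":[0,0,0],"jaw":0.75},{"translation":[150,0,0],"angular":[0,0,0],"jaw":0.75},{"translation":[200,0,0],"angular":[0,0,0],"jaw":0.75},{"translation":[240,0,0],"angular":[0,0,0],"jaw":0.75},{"translation":[260,0,0],"angular":[0,0,0],"jaw":0.75},{"translation":[260,0,0],"angular":[0,0,0],"jaw":0.75},{"translation":[260,0,0],"angular":[0,0,0],"jaw":0.75}]'
python3 - <<'E'
from vis import *
out=[]
for c,(x,y) in(('top',(345,202)),('scene',(185,190))):
    im0=ctrl.get_image(c)[:,:,::-1].copy();cv2.imwrite(f'pics/{c}_9.png',im0)
    im=cv2.resize(im0[y:y+90,x:x+110],None,fx=7,fy=7,interpolation=cv2.INTER_CUBIC)
    for Y in YS:
        for h,a,b,col in((38,42,25,(0,255,255)),(84,14,13,(255,0,255))):
            q=proj(c,world([504,-192.5,.28],[[sx*a,Y+sy*b,h] for sx,sy in((1,1),(1,-1),(-1,-1),(-1,1))]))
            cv2.polylines(im,[((q-[x,y]+.5)*7-.5).astype(np.int32)],True,col,1)
    out.append(im)
cv2.imwrite('pics/ov9.png',cv2.resize(np.hstack(out),(800,327),interpolation=cv2.INTER_AREA))
E
```

```text
t: 32.6
ee_pos: [480.0, -108.7, 136.7]
orientation: [1.891, 2.509, 0.0]
ft_force: [0.1, 0.0, 0.3]
width: 66.3
grasp_force: 0.0
t: 33.6
ee_pos: [408.8, 140.9, 135.7]
orientation: [1.89, 2.508, 0.001]
ft_force: [-0.4, 0.3, -0.3]
width: 66.0
grasp_force: 0.0
```

View pics/ov9.png

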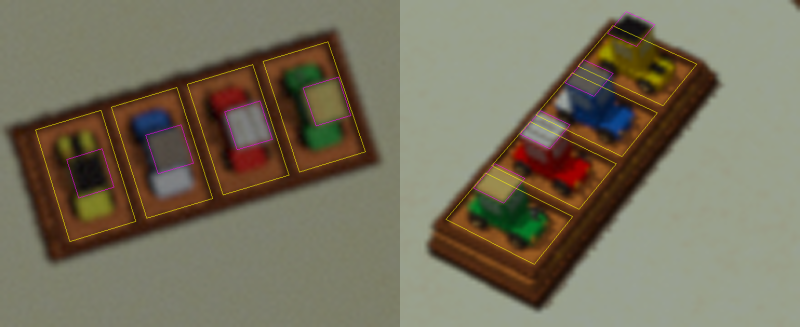

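View pics/top_9.png

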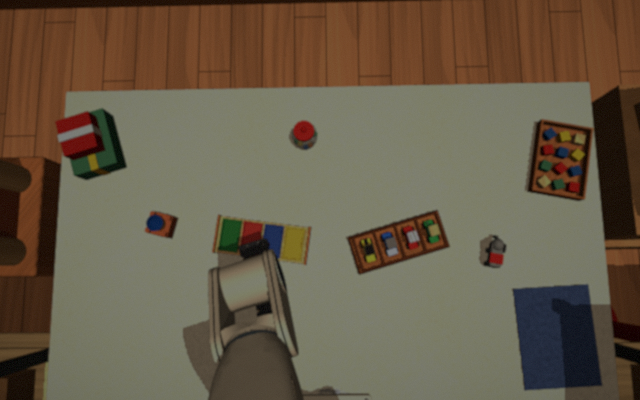

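All four cars are centred in their bays: yellow, blue, red, green from left to right (top-view pixels x ≈ 368, 389, 411, 432). The jar, castle and elephant are unmoved, so I'm handing in.

```bash
python3 -c "
from workcell import ctrl
print(ctrl.close_job())"
```

```text
the job is handed in; nothing more can be done
None
```

The job is handed in at about 34 s: the four cars stand centred in the display bays in reverse order (yellow, blue, red, green from left to right as the robot sees them), and the jar, castle and elephant were left where they stood.

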